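# True up the loading corner with a square

### The arm

A 7-joint arm with a two-finger parallel gripper is mounted at the origin on the work surface. World frame = base frame: x ahead of the robot, y to its left, z up, the work surface at z = 0. Lengths are in m, angles in rad, forces in N, time in s.
With the tool pointing down it reaches from about 0.425 to 0.875 m from the base axis. Payload 4.7 kg.
Tool frame: the origin (TCP) lies midway between the tips of the shut fingers; the grasp point (between the pads) lies 19 mm behind it; z points along the fingers, y is the line along which they close (so a half turn about z gives the same grasp; the last joint's range is limited). The gripper opens to 87 mm and grips with 3 to 60 N. Pads are 19 mm wide; open, the fingers measure 117 mm over their backs; the gripper's body (75 mm by 190 mm) begins 51 mm behind the grasp point.
Start: joints at [1.203, 0.321, -0.07, 1.45, 0.023, 1.371, -0.057], TCP at [0.242, -0.603, 0.223] pointing down, gripper open.
Joint ranges: [-2.86, 2.86], [-0.3, 2.09], [-1.38, 1.24], [0.06, 2.45], [-1.56, 4.7], [0.09, 2.05], [-2.69, 2.69]. Speed limits (rad/s): [2.57, 2.57, 3.14, 3.14, 3.14, 3.14, 3.14].

### API

Orientations are given as a rotation vector (axis times angle).
In Python, from bench import ctrl, get_image, calibration gives the robot as it stands.
- The arm moves only by the tool apply_moves, never from a script. Its arguments are lists of equal length, an entry for each row: "dp": the shift along the tool's x, y, z in m, a list of three; "twist": the turn, a rotation vector about the tool's x, y, z in rad, a list of three; "fingers": the closure, from 0 (fully open) to 1 (shut). In form: {"dp": [[dx, dy, dz], ...], "twist": [[ax, ay, az], ...], "fingers": [fingers, ...]}. A call has 1 to 10 rows; each row shifts and turns the commanded pose from where the row before left it, along the tool's axes as they then stand; what a row does not reach is not made up. A row lasts 1/10 s, in which the tool goes at most 50 mm and 8.59 degrees, less where a joint would pass 70% of its speed; a pose out of reach is approached as far as the arm can. A call is refused whole if a number of a shift passes 0.05 or a number of a turn 0.15, either way. A call with a gripper value outside its range is refused whole. The fingers move at their own pace and stop on an object; "newtons" is the grip in N (left out, the last holds). Time passes only in rows, so rows that do not move let the fingers close. It gives the time, the measured TCP pose, the force, the opening and the grip force at its end, in the units of the state.
- ctrl.get_state(): the state, without advancing time (a new reading comes with each control period).
- get_image(name): name is "scene" or "top" or "wrist"; returns the picture (384x512x3 uint8, red, green, blue); there is no depth.
- calibration(name): a dict with "fx", "fy", "cx", "cy" (pixels), "eye" and "attitude" of the camera in the world; the wrist camera has in their place "hand_eye" (4x4, takes a point from camera to tool coordinates, whose origin is the TCP and whose axes are the flange's). Camera axes: x right, y up, looking along -z (the intrinsics and any distortion apply to the point x, -y, -z); pixel columns grow to the right and rows downward; lengths in m; the calibration is good to about 2 mm. A picture is of the moment at which its call begins: read the wrist's pose just before it. calibration takes no time and is no camera call.
- ctrl.close_job(): hands the job in; it is judged then, once.
The state is a dict: "time": time; "joint_positions": joint angles; "qd": joint speeds; "joint_torque": joint torques, N m; "position": TCP position; "tool_rot": TCP orientation; "ft_force": force on the tool from outside, world axes, zero at the start; "torque": the same for the moment, N m; "grip_width": opening from 0.0 (shut) to 1.0 (fully open); "grip_force": force on a finger pad.
Only numpy, scipy, OpenCV 4.12 (cv2) and the standard library are available. Lean on these libraries where they do the work, as an engineer would, in place of code of your own. Each camera call takes 0.05 s, during which the arm holds its last target. There are 200 camera calls.

### The job

The end stop of the rack-loading corner was left leaning in on its stiff pivot. Pick up the square by its black grip, press it gently into the corner until it sits flush, without gaps, against both the rail and the stop so that the stop is left at a right angle to the rail, and keep it pressed there for about a second (about 10 newtons on each face, never as much as 20). Then lay the square flat in the middle of the rubber mat again and let go; touch the stop only with the square and leave the other things alone.

Things in the scene. Friction and masses are not known exactly. Their poses are not given: they have to be found in the camera images.
- square_grip (a point): Centre of the black grip of the loose square (L-shaped corner gauge, about 0.3 kg, lying flat), 35 mm above its underside. The grip is a bar 18 mm wide (x), 60 mm long (y), 18 to 52 mm above the underside, centred on the aluminium stock, 22 (x) by 100 (y) by 18 mm high. Axes as the square: z up, the stock's outer face looks to +x.
- square: The square; origin at its underside below the grip. The stock's flat outer face, for the rail, lies at x = +11 mm; its end at y = +50 mm. From that end a steel blade, 24 mm wide and 6 mm thick, level with the underside, runs to x = -99 mm; its outer edge at y = +50 mm, in one plane with the stock's end, is for the stop.
- bay: Fixed rack-loading corner: grey plate 200 (x) by 240 mm (y), 8 mm thick, origin at the centre of its underside. An aluminium rail runs along y on its +x side, an aluminium end stop along x near its +y end, their tops 30 mm above the bench (pivot and clamp screw heads 35 mm). The work corner between them opens to -x and -y; the plate there is clear and flat.
- corner (a point): NOMINAL inner corner, on the plate's top (x 60, y 85, z 8 mm in the bay; same axes). Rail face nominally at x = 0, looking to -x; squared stop face at y = 0, looking to -y. Both are clamped in slots: each real face lies up to 3.5 mm to either side of its plane (still parallel), which no reading shows, so it must be felt. Clamped, they are rigid.
- railmount: Fixed strip that carries the rail, origin on the nominal plane of the rail's face, on the plate, axes as the bay; the rail is 14 mm thick and 210 mm long (y from -105 to +105 mm here), its face up to 3.5 mm off this origin in x.
- stopmount: Fixed bracket that carries the end stop, origin at the nominal pivot, on the plate: 16 mm to -x of the nominal rail face and 8 mm behind (+y) the nominal stop face; axes as the bay. The stop reaches 105 mm from its pivot to -x, and is 16 mm thick and 21 mm high.
- stop (a joint): Angle of the end stop about its upright pivot (rad): 0 = at a right angle to the rail; positive = its free end leans into the corner (towards -y). It starts between 0.08 and 0.20 and stays where it is left; turning it takes about 0.25 N m (2.5 to 3 N at its free end). It has no end stop at 0.
- mat_top (a point): Centre of the top of the fixed light grey rubber mat, 180 by 180 mm, 3 mm thick, on which the square lies; axes as the mat.
- reagent: Bystander: amber jar, 52 mm across, 110 mm high; origin at the centre of its underside.
- carton: Bystander: closed carton 90 by 130 by 70 mm; origin at the centre of its underside.
- beaker: Bystander: white beaker, 66 mm across, 80 mm high; origin at the centre of its underside.
Things that resemble listed ones, but are neither listed nor needed, are in the scene too. Leave any purple, red or yellow look-alike of the square alone.

How it is judged:
On the way:
1. the held square presses with more than 3 N on the rail and more than 5 N on the stop at once, flush (square in line with the corner within 0.02 rad, stop within 0.02 rad of a right angle), for 0.8 s (contact force between square and railmount above 3 N and contact force between square and stopmount above 5 N and contact force between the fingers and square above 2 N and angle between the x axis of square and the x axis of bay, either way round below 0.02 rad and angle between square's own z axis and vertical below 0.06 rad and value of joint stop between -0.02 and 0.02 rad), for 0.8 s.
At the end, for the whole second after the job is handed in: The stop stands at a right angle to the rail (joint within 0.02 rad of 0), and the square lies flat and still on the mat, its grip within 70 mm of the mat's centre, released (value of joint stop between -0.02 and 0.02 rad and horizontal distance between square and mat_top below 0.07 m and z of square in the frame of mat_top below 0.006 m and angle between square's own z axis and vertical below 0.06 rad and linear speed of square below 0.02 m/s); the robot touches nothing.
It fails at once if the square presses on the rail with more than 20 N (contact force between square and railmount above 20 N).
It fails at once if the square presses on the stop with more than 20 N (contact force between square and stopmount above 20 N).
It fails at once if the robot itself touches the stop (contact force between any of the fingers, the arm and stopmount above 1 N).
It fails at once if a bystander is moved by more than 15 mm (distance of any of reagent, carton, beaker from where it was at the start of the episode above 0.015 m).
It also fails if it takes over 64 s, if anything falls off the work surface, if the arm or the gripper's body presses on something with over 40 N, if the wrist force passes 120 N, or if a joint passes its speed limit or range.

## Working session

There is one attempt and no reset: what is moved stays moved. The work goes in short steps, Python scripts to look and compute and a tool call to move; the robot and the scene stay as the last step left them, time stands still between calls to the robot, and variables do not carry over. Pictures are saved under pics/ and viewed, at most 10 in all, crops included, and the job is handed in when it is done.

Besides the shell and the picture viewer there is one more tool, called in YAML: its name, and indented under it one key for each argument. apply_moves: Moves the arm, as the interface text tells. Its arguments: {"type":"object","properties":{"dp":{"type":"array"},"twist":{"type":"array"},"fingers":{"type":"array"},"newtons":{"type":"number"}},"required":["dp","twist","fingers"]}

```bash
mkdir -p pics; ls; python3 - <<'E'
from bench import ctrl,get_image,calibration
import cv2,numpy as np
for n in("scene","top"):
    im=get_image(n); cv2.imwrite(f"pics/{n}0.png",im[:,:,::-1]); c=calibration(n); print(n,c)
print(calibration("wrist")); s=ctrl.get_state(); print({k:np.round(v,4).tolist() for k,v in s.items()})
a=cv2.imread("pics/top0.png");cv2.imwrite("pics/top0b.png",cv2.resize(a,(768,576),interpolation=cv2.INTER_CUBIC))
E
```

```text
pics
scene {'fx': 373.5209336791681, 'fy': 373.5209336791681, 'cx': 251.66752446155485, 'cy': 192.6164133334565, 'eye': array([1.00264736, 0.22053001, 0.87779506]), 'attitude': array([0.35415861, 0.671278  , 2.10557398])}
top {'fx': 352.72044199672405, 'fy': 352.72044199672405, 'cx': 250.66838057188528, 'cy': 198.8586827750771, 'eye': array([ 0.40760117, -0.10871386,  1.16448117]), 'attitude': array([ 0.09330877, -0.061046  , -1.54378508])}
{'fx': 294.27160183560426, 'fy': 294.27160183560426, 'cx': 253.77342416727038, 'cy': 194.60739878704615, 'hand_eye': array([[-8.06968098e-04,  9.62072216e-01,  2.72793696e-01,
         7.44164768e-02],
       [ 9.99999650e-01,  7.15650354e-04,  4.34249382e-04,
         6.80632695e-04],
       [ 2.22554360e-04,  2.72793951e-01, -9.62072456e-01,
        -1.62530252e-01],
       [ 0.00000000e+00,  0.00000000e+00,  0.00000000e+00,
         1.00000000e+00]])}
{'time': 0.1, 'joint_positions': [1.2031, 0.3217, -0.0701, 1.4516, 0.0226, 1.3708, -0.0569], 'qd': [0.0002, -0.0017, 0.0001, -0.0016, -0.0007, -0.0022, -0.0016], 'joint_torque': [-0.0005, -49.2569, -0.4057, -31.3396, -0.064, 0.0395, 0.0001], 'position': [0.2419, -0.6028, 0.2216], 'tool_rot': [-3.0829, -0.5958, 0.0007], 'ft_force': [-0.1462, -0.4139, 0.1132], 'torque': [-0.0111, -0.0045, -0.0269], 'grip_force': 0.0, 'grip_width': 0.9975}
```

View pics/top0b.png

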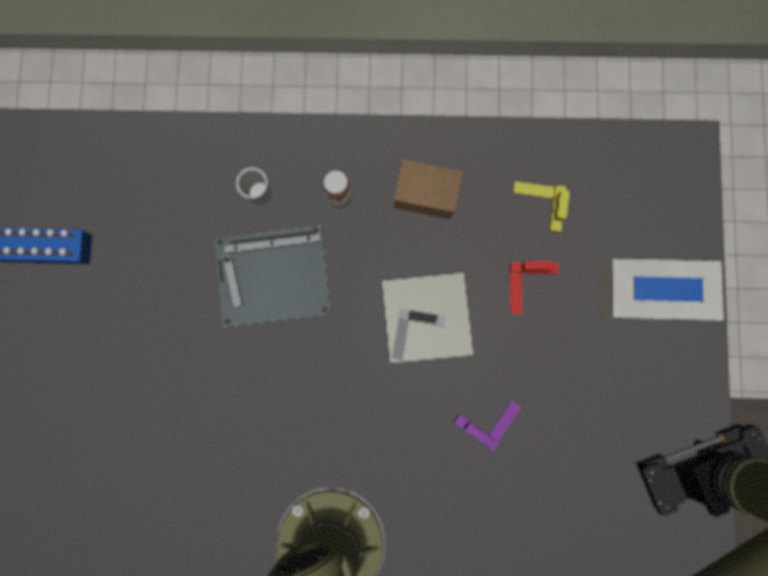

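View pics/scene0.png

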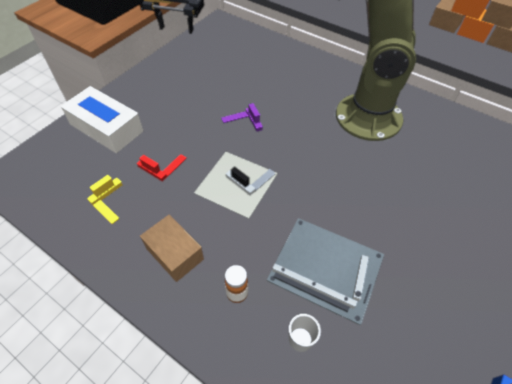

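The top view (×1.5) shows the bay at about (273,277), with the rail on its upper edge and the stop on the left. The square lies on the mat with its grip at (423,317) and its blade running down to (400,358). The scene view agrees.

```bash
cat > h.py <<'E'
import cv2,numpy as np
from scipy.spatial.transform import Rotation as R
from bench import ctrl,get_image,calibration
def cam(n):
    c=calibration(n)
    if n!="wrist": return c,np.array(c["eye"]),R.from_rotvec(c["attitude"]).as_matrix()
    s=ctrl.get_state(); T=np.eye(4);T[:3,:3]=R.from_rotvec(s["tool_rot"]).as_matrix();T[:3,3]=s["position"]
    M=T@c["hand_eye"]; return c,M[:3,3],M[:3,:3]
def ray(C,uv,z):
    c,e,A=C; uv=np.atleast_2d(uv).astype(float)
    d=np.c_[(uv[:,0]-c["cx"])/c["fx"],-(uv[:,1]-c["cy"])/c["fy"],-np.ones(len(uv))]@A.T
    return (e+d*((z-e[2])/d[:,2])[:,None])[:,:2]
def proj(C,p):
    c,e,A=C; q=(np.atleast_2d(p)-e)@A
    return np.c_[c["cx"]+c["fx"]*q[:,0]/-q[:,2],c["cy"]-c["fy"]*q[:,1]/-q[:,2]]
E
python3 - <<'E'
from h import *
C=cam("top"); a=cv2.imread("pics/top0.png"); g=cv2.cvtColor(a,cv2.COLOR_BGR2GRAY)
hsv=cv2.cvtColor(a,cv2.COLOR_BGR2HSV)
def quad(mask,x0,y0,x1,y1,z,nm):
    m=np.zeros_like(mask);m[y0:y1,x0:x1]=mask[y0:y1,x0:x1]
    cs,_=cv2.findContours(m,0,2);c=max(cs,key=cv2.contourArea)
    w=ray(C,c[:,0]+0.0,z).astype(np.float32); print(nm,cv2.minAreaRect(w),cv2.boundingRect(c))
quad((g>130).astype(np.uint8)*255,245,175,325,250,.003,"mat")
print(a[205,180],a[230,150],a[200,262],a[211,282])
quad(((a[:,:,0].astype(int)-a[:,:,2]>7)|(g>95)).astype(np.uint8)*255,135,145,228,225,.008,"plate")
quad((g<70).astype(np.uint8)*255,268,200,296,222,.052,"grip")
for nm,u,z in(("reag",(224,121),.11),("beaker",(168,122),.08),("carton",(286,125),.07)):print(nm,ray(C,u,z))
E
```

```text
mat ((0.48363280296325684, -0.1951383799314499), (0.1815645396709442, 0.1794900745153427), 7.1226487159729) (255, 182, 60, 60)
[106 104  97] [82 80 84] [159 167 168] [59 61 61]
plate ((0.5619713068008423, 0.14839904010295868), (0.19404107332229614, 0.23819845914840698), 7.59012508392334) (145, 155, 75, 63)
grip ((0.48149293661117554, -0.18123838305473328), (0.051187947392463684, 0.0109189972281456), 81.9578857421875) (273, 209, 17, 5)
reag [[0.75027028 0.00285865]]
beaker [[0.75315999 0.18389566]]
carton [[ 0.75420545 -0.19072528]]
```

```bash
cat >> h.py <<'E'
def plan(targets,vmax=.045,wmax=.13):
    """targets: (x,y,z,yaw_deg of tool x). prints rows (tool down)."""
    s=ctrl.get_state(); p=np.array(s["position"]); M=R.from_rotvec(s["tool_rot"])
    for t in targets:
        G=R.from_matrix(down(t[3])); q=np.array(t[:3])
        rv=(M.inv()*G).as_rotvec(); n=int(max(1,np.ceil(np.linalg.norm(q-p)/vmax),np.ceil(np.linalg.norm(rv)/wmax)))
        D=[];W=[]
        for i in range(n):
            d=np.round(M.inv().apply((q-p)/(n-i)),3 if n>1 else 4); w=np.round((M.inv()*G).as_rotvec()/(n-i),3)
            D.append(d.tolist());W.append(w.tolist()); p=p+M.apply(d); M=M*R.from_rotvec(w)
        print(t,n);print(D);print(W)
def down(deg):
    a=np.radians(deg); return np.array([[np.cos(a),np.sin(a),0],[np.sin(a),-np.cos(a),0],[0,0,-1]])
def st():
    s=ctrl.get_state(); M=R.from_rotvec(s["tool_rot"]).as_matrix()
    print("t",s["time"],"p",np.round(s["position"],4),"yaw",np.degrees(np.arctan2(M[1,0],M[0,0])).round(2),"zax",M[:,2].round(4),"F",np.round(s["ft_force"],2),"grip",s["grip_width"],s["grip_force"])
E
python3 -c "
from h import *
plan([(.42,-.38,.27,60),(.53,.04,.30,90)])"
```

```text
(0.42, -0.38, 0.27, 60) 7
[[0.035, -0.02, -0.007], [0.037, -0.017, -0.007], [0.039, -0.013, -0.007], [0.04, -0.009, -0.007], [0.04, -0.005, -0.007], [0.041, -0.002, -0.007], [0.041, 0.002, -0.006]]
[[-0.0, -0.0, -0.095], [-0.0, -0.0, -0.095], [-0.0, -0.0, -0.095], [-0.0, -0.0, -0.095], [-0.001, -0.0, -0.095], [-0.0, -0.0, -0.095], [-0.0, -0.001, -0.095]]
(0.53, 0.04, 0.3, 90) 10
[[0.042, -0.011, -0.003], [0.042, -0.009, -0.003], [0.043, -0.007, -0.003], [0.043, -0.005, -0.003], [0.043, -0.003, -0.003], [0.043, -0.0, -0.003], [0.044, 0.002, -0.003], [0.043, 0.004, -0.003], [0.043, 0.007, -0.003], [0.043, 0.008, -0.003]]
[[-0.0, 0.0, -0.052], [-0.0, 0.0, -0.052], [-0.0, 0.0, -0.053], [-0.0, 0.0, -0.052], [-0.0, 0.0, -0.053], [-0.0, 0.0, -0.052], [-0.0, 0.0, -0.053], [-0.0, 0.0, -0.052], [-0.0, 0.0, -0.053], [-0.001, -0.0, -0.052]]
```

apply_moves:
  dp:
    - [0.035, -0.02, -0.007]
    - [0.037, -0.017, -0.007]
    - [0.039, -0.013, -0.007]
    - [0.04, -0.009, -0.007]
    - [0.04, -0.005, -0.007]
    - [0.041, -0.002, -0.007]
    - [0.041, 0.002, -0.006]
  twist:
    - [0, 0, -0.095]
    - [0, 0, -0.095]
    - [0, 0, -0.095]
    - [0, 0, -0.095]
    - [0, 0, -0.095]
    - [0, 0, -0.095]
    - [0, 0, -0.095]
  fingers: [0, 0, 0, 0, 0, 0, 0]

```text
time: 0.8
position: [0.4208, -0.3784, 0.2706]
tool_rot: [-2.718, -1.575, 0.0]
ft_force: [-0.0, -0.5, -0.5]
grip_width: 0.997
grip_force: 0.0
```

apply_moves:
  dp:
    - [0.042, -0.011, -0.003]
    - [0.042, -0.009, -0.003]
    - [0.043, -0.007, -0.003]
    - [0.043, -0.005, -0.003]
    - [0.043, -0.003, -0.003]
    - [0.043, 0, -0.003]
    - [0.044, 0.002, -0.003]
    - [0.043, 0.004, -0.003]
    - [0.043, 0.007, -0.003]
    - [0.043, 0.008, -0.003]
  twist:
    - [0, 0, -0.052]
    - [0, 0, -0.052]
    - [0, 0, -0.053]
    - [0, 0, -0.052]
    - [0, 0, -0.053]
    - [0, 0, -0.052]
    - [0, 0, -0.053]
    - [0, 0, -0.052]
    - [0, 0, -0.053]
    - [0, 0, -0.052]
  fingers: [0, 0, 0, 0, 0, 0, 0, 0, 0, 0]

```text
time: 1.8
position: [0.5297, 0.0414, 0.3004]
tool_rot: [2.219, 2.223, -0.001]
ft_force: [0.9, 0.0, -0.2]
grip_width: 1.0
grip_force: 0.0
```

apply_moves:
  dp:
    - [0, 0, 0]
    - [0, 0, 0]
    - [0, 0, 0]
  twist:
    - [0, 0, 0]
    - [0, 0, 0]
    - [0, 0, 0]
  fingers: [0, 0, 0]

```text
time: 2.1
position: [0.5295, 0.0384, 0.3]
tool_rot: [-2.224, -2.219, 0.002]
ft_force: [-0.4, -0.4, 0.7]
grip_width: 0.997
grip_force: 0.0
```

```bash
python3 - <<'E'
from h import *
st(); C=cam("wrist"); a=get_image("wrist")[:,:,::-1]; cv2.imwrite("pics/w1.png",a)
cv2.imwrite("pics/w1b.png",cv2.resize(a,(768,576),interpolation=cv2.INTER_CUBIC))
st()
# project top-camera estimates for comparison
print(proj(C,[[.4836,-.195,.003],[.562,.148,.008],[.4815,-.181,.052]]))
E
```

```text
t 2.1 p [0.5295 0.0384 0.3   ] yaw 89.89 zax [-1.e-03 -9.e-04 -1.e+00] F [-0.43 -0.41  0.73] grip 0.997137374583606 0.0
t 2.15 p [0.5295 0.038  0.3001] yaw 89.84 zax [-8.e-04 -8.e-04 -1.e+00] F [ 0.63 -0.22 -0.54] grip 1.0049691034603128 0.0
[[228.80775001 289.91992815]
 [276.35811463  85.53897899]
 [224.74236172 300.08340502]]
```

View pics/w1b.png

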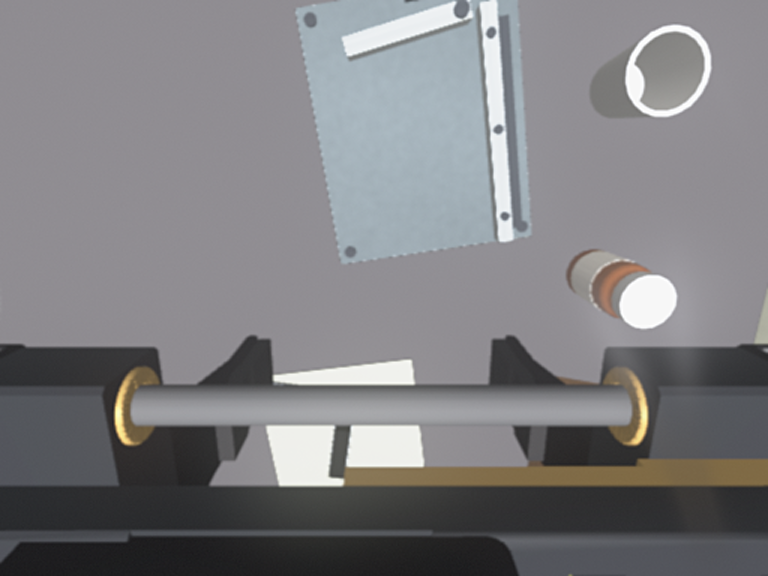

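The wrist view (×1.5) shows the plate with corners at (296,8), (341,263) and (531,236). The rail is on the right and the stop, leaning in, is at the top. The gripper hides the area below row 340, so I'll take the plate edges from a mask.

```bash
python3 - <<'E'
from h import *
C=cam("wrist"); a=cv2.imread("pics/w1.png"); b=a.astype(int)
# left and bottom plate edges by colour; plate blue-grey vs bench
d=(b[:,:,0]-b[:,:,2]); d=cv2.GaussianBlur(d.astype(np.float32),(3,3),0)
m=(d>(d[100,250]+d[100,150])/2); print(d[100,250],d[100,150])
L=[(np.argmax(m[r,190:260])+190-.5,r) for r in range(15,165,3)]
B=[(c,150+len(m[150:190,c])-1-np.argmax(m[150:190,c][::-1])+.5) for c in range(240,325,3)]
def line(P,z):
    w=ray(C,np.array(P,float),z).astype(np.float32); v=cv2.fitLine(w,cv2.DIST_HUBER,0,.001,.001).ravel(); return v
l=line(L,.008); q=line(B,.008)
yl=np.degrees(np.arctan(-l[0]/l[1])); yb=np.degrees(np.arctan(q[1]/q[0])); print("yaw left",yl,"bottom",yb)
A=np.array([l[:2],-q[:2]]).T; s=np.linalg.solve(A,q[2:]-l[2:]); c0=l[2:]+s[0]*l[:2]; print("corner -x-y",c0)
y=np.radians(yl*.6+yb*.4); Rz=np.array([[np.cos(y),-np.sin(y)],[np.sin(y),np.cos(y)]])
o=c0+Rz@[.1,.12]; print("bay",o,np.degrees(y),"corner",o+Rz@[.06,.085])
# rail inner top edge z=.03
g=cv2.cvtColor(a,cv2.COLOR_BGR2GRAY)
gr=[]
for r in range(15,155,4):
    seg=np.diff(g[r,310:336].astype(int)); gr.append((310+np.argmax(seg)+.5+.0,r))
v=line(gr,.03); print("rail edge yaw",np.degrees(np.arctan(-v[0]/v[1])),"bay x of face",((v[2:]-o)@Rz)[0])
for nm,P in (("stop free",[(342,40),(347,57)]),):print(nm,(ray(C,np.array(P)/1.5,.03)-o)@Rz)
E
```

```text
21.5 2.0625
yaw left 8.343832 bottom 8.3947525
corner -x-y [0.48644406 0.01423264]
bay [0.56792461 0.14750274] 8.3642 corner [0.6149219  0.24032652]
rail edge yaw 8.455909 bay x of face 0.06063502376639451
stop free [[-0.0609457   0.081202  ]
 [-0.05889437  0.06727541]]
```

```bash
python3 -c "
from h import *
plan([(.467,-.29,.18,82)])"
```

```text
(0.467, -0.29, 0.18, 82) 8
[[-0.041, -0.008, 0.015], [-0.041, -0.007, 0.015], [-0.041, -0.006, 0.015], [-0.041, -0.006, 0.015], [-0.042, -0.005, 0.015], [-0.042, -0.004, 0.015], [-0.041, -0.003, 0.015], [-0.042, -0.003, 0.015]]
[[-0.0, 0.0, 0.017], [-0.0, 0.0, 0.017], [-0.0, 0.0, 0.017], [-0.0, 0.0, 0.017], [-0.0, 0.0, 0.017], [-0.0, 0.0, 0.017], [-0.0, 0.0, 0.017], [-0.001, 0.001, 0.018]]
```

apply_moves:
  dp:
    - [-0.041, -0.008, 0.015]
    - [-0.041, -0.007, 0.015]
    - [-0.041, -0.006, 0.015]
    - [-0.041, -0.006, 0.015]
    - [-0.042, -0.005, 0.015]
    - [-0.042, -0.004, 0.015]
    - [-0.041, -0.003, 0.015]
    - [-0.042, -0.003, 0.015]
    - [0, 0, 0]
    - [0, 0, 0]
  twist:
    - [0, 0, 0.017]
    - [0, 0, 0.017]
    - [0, 0, 0.017]
    - [0, 0, 0.017]
    - [0, 0, 0.017]
    - [0, 0, 0.017]
    - [0, 0, 0.017]
    - [0, 0, 0.018]
    - [0, 0, 0]
    - [0, 0, 0]
  fingers: [0, 0, 0, 0, 0, 0, 0, 0, 0, 0]

```text
time: 3.15
position: [0.4663, -0.2904, 0.1798]
tool_rot: [-2.373, -2.057, 0.0]
ft_force: [0.6, 0.7, 0.5]
grip_width: 1.001
grip_force: 0.0
```

```bash
python3 - <<'E'
from h import *
st(); C=cam("wrist"); a=get_image("wrist")[:,:,::-1]; cv2.imwrite("pics/w2.png",a)
cv2.imwrite("pics/w2b.png",cv2.resize(a,(768,576),interpolation=cv2.INTER_CUBIC))
u=proj(C,[.4815,-.181,.052])[0]; print(u)
g=cv2.cvtColor(a.copy(),cv2.COLOR_BGR2GRAY); x0,y0=(u-60).astype(int); x1,y1=(u+60).astype(int)
m=(g<80).astype(np.uint8); n,lab,stt,cen=cv2.connectedComponentsWithStats(m[:225])
for i in range(1,n):
    if stt[i,4]>60:
        print(stt[i],cen[i].round(1))
E
```

```text
t 3.15 p [ 0.4663 -0.2904  0.1798] yaw 81.84 zax [-0.0013  0.0011 -1.    ] F [0.6  0.69 0.46] grip 1.0013454926353214 0.0
[253.41290378  69.92029902]
[ 464    0   48  109 3986] [492.5  59.4]
[ 73 175  22  50 324] [ 84.4 196.4]
[ 49 195  31  30 511] [ 66.6 208.1]
```

View pics/w2b.png

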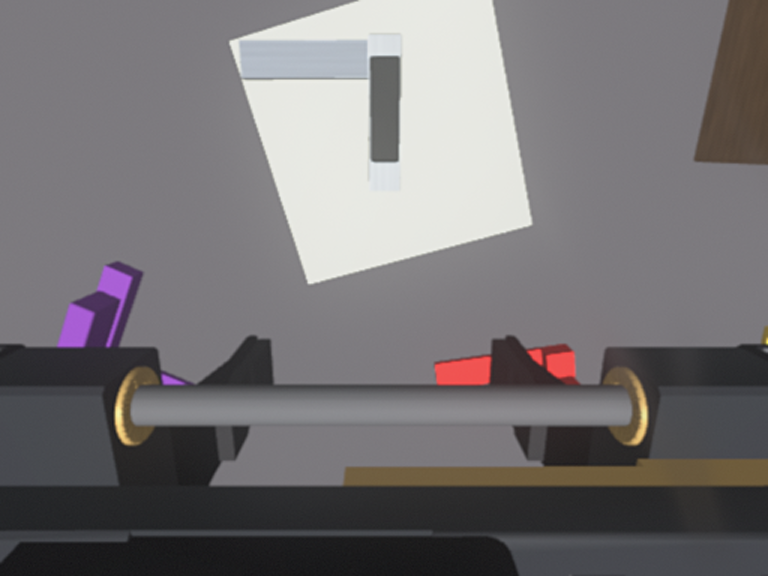

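The square's grip is clearly visible at (371..399, 56..162) in the ×1.5 picture, lined up with the tool axes.

```bash
python3 - <<'E'
from h import *
C=cam("wrist"); a=cv2.imread("pics/w2.png"); g=cv2.cvtColor(a,cv2.COLOR_BGR2GRAY)
m=(g<125).astype(np.uint8); m[:30]=0;m[115:]=0;m[:,:235]=0;m[:,280:]=0
c=max(cv2.findContours(m,0,2)[0],key=cv2.contourArea); w=ray(C,c[:,0],.055).astype(np.float32); r=cv2.minAreaRect(w); print(r)
w=ray(C,np.array([[371,56],[399,56],[399,162],[371,162]])/1.5,.055);print(w.mean(0))
mm=(g>170).astype(np.uint8)  # stock right edge check
p=r[0]; plan([(p[0],p[1],.10,81.8),(p[0],p[1],.024,81.8)])
E
```

```text
((0.48430225253105164, -0.1830456405878067), (0.058619532734155655, 0.01644870638847351), 82.57024383544922)
[ 0.48490244 -0.18331936]
(0.48430225253105164, -0.1830456405878067, 0.1, 81.8) 3
[[0.036, 0.001, 0.027], [0.036, 0.001, 0.027], [0.035, -0.0, 0.026]]
[[-0.0, -0.0, 0.001], [-0.0, -0.0, 0.001], [-0.0, -0.001, 0.002]]
(0.48430225253105164, -0.1830456405878067, 0.024, 81.8) 2
[[0.0, -0.0, 0.038], [0.0, -0.0, 0.038]]
[[-0.0, 0.0, -0.0], [-0.0, 0.0, -0.0]]
```

apply_moves:
  dp:
    - [0.036, 0.001, 0.027]
    - [0.036, 0.001, 0.027]
    - [0.035, 0, 0.026]
    - [0, 0, 0]
    - [0, 0, 0.038]
    - [0, 0, 0.03]
    - [0, 0, 0.007]
    - [0, 0, 0]
  twist:
    - [0, 0, 0]
    - [0, 0, 0]
    - [0, 0, -0.005]
    - [0, 0, 0]
    - [0, 0, 0]
    - [0, 0, 0]
    - [0, 0, 0]
    - [0, 0, 0]
  fingers: [0, 0, 0, 0, 0, 0, 0, 0]

```text
time: 4.0
position: [0.4843, -0.1821, 0.0255]
tool_rot: [-2.361, -2.07, 0.001]
ft_force: [0.7, -0.1, 1.0]
grip_width: 0.997
grip_force: 0.0
```

apply_moves:
  dp:
    - [0, 0, 0]
    - [0, 0, 0]
    - [0, 0, 0]
    - [0, 0, 0]
    - [0, 0, 0]
    - [0, 0, 0]
  twist:
    - [0, 0, 0]
    - [0, 0, 0]
    - [0, 0, 0]
    - [0, 0, 0]
    - [0, 0, 0]
    - [0, 0, 0]
  fingers: [1, 1, 1, 1, 1, 1]
  newtons: 50

```text
time: 4.6
position: [0.4847, -0.1827, 0.0257]
tool_rot: [2.363, 2.07, -0.0]
ft_force: [-0.9, -1.0, -0.6]
grip_width: 0.536
grip_force: 0.0
```

apply_moves:
  dp:
    - [0, 0, 0]
    - [0, 0, 0]
    - [0, 0, -0.01]
    - [0, 0, -0.03]
    - [0, 0, -0.03]
    - [0, 0, 0]
    - [0, 0, 0]
  twist:
    - [0, 0, 0]
    - [0, 0, 0]
    - [0, 0, 0]
    - [0, 0, 0]
    - [0, 0, 0]
    - [0, 0, 0]
    - [0, 0, 0]
  fingers: [1, 1, 1, 1, 1, 1, 1]

```text
time: 5.3
position: [0.4846, -0.1828, 0.0958]
tool_rot: [2.362, 2.069, -0.0]
ft_force: [-0.3, -0.5, -4.8]
grip_width: 0.181
grip_force: 50.0
```

```bash
python3 - <<'E'
from h import *
st(); a=get_image("scene")[:,:,::-1]; w=get_image("wrist")[:,:,::-1]
cv2.imwrite("pics/s3.png",np.vstack([cv2.resize(a[100:260,150:350],(500,400),interpolation=cv2.INTER_CUBIC),cv2.resize(w[160:330,130:384],(500,200))])[:600]); st()
E
```

```text
t 5.3 p [ 0.4846 -0.1828  0.0958] yaw 82.43 zax [ 5.e-04 -8.e-04 -1.e+00] F [-0.29 -0.48 -4.76] grip 0.18081567290204073 50.00336766242981
t 5.4 p [ 0.4833 -0.1823  0.0942] yaw 82.44 zax [-2.7e-03  9.0e-04 -1.0e+00] F [ 0.06  0.35 -3.64] grip 0.182122514608104 50.0044709444046
```

View pics/s3.png

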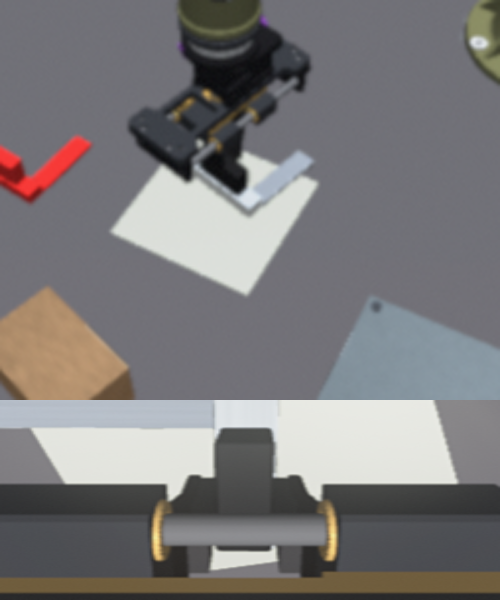

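The picture suggests the grip was caught late, near the fingertips, because the fingers close slowly. I'll set the square down, open and grasp it again at the proper depth.

apply_moves:
  dp:
    - [0, 0, 0.015]
    - [0, 0, 0.01]
    - [0, 0, 0]
  twist:
    - [0, 0, 0]
    - [0, 0, 0]
    - [0, 0, 0]
  fingers: [1, 1, 1]

```text
time: 5.7
position: [0.4822, -0.1817, 0.0673]
tool_rot: [-2.359, -2.067, 0.004]
ft_force: [-0.6, 0.5, -3.2]
grip_width: 0.183
grip_force: 50.0
```

apply_moves:
  dp:
    - [0, 0, 0.005]
    - [0, 0, 0]
  twist:
    - [0, 0, 0]
    - [0, 0, 0]
  fingers: [1, 1]

```text
time: 5.9
position: [0.4842, -0.1824, 0.0647]
tool_rot: [-2.362, -2.069, 0.001]
ft_force: [0.1, -0.2, -3.5]
grip_width: 0.182
grip_force: 50.0
```

apply_moves:
  dp:
    - [0, 0, 0.004]
    - [0, 0, 0]
  twist:
    - [0, 0, 0]
    - [0, 0, 0]
  fingers: [1, 1]

```text
time: 6.1
position: [0.4845, -0.1826, 0.0613]
tool_rot: [-2.363, -2.07, 0.0]
ft_force: [-0.1, 0.1, -4.5]
grip_width: 0.182
grip_force: 50.0
```

apply_moves:
  dp:
    - [0, 0, 0.005]
    - [0, 0, 0]
  twist:
    - [0, 0, 0]
    - [0, 0, 0]
  fingers: [1, 1]

```text
time: 6.3
position: [0.4842, -0.1825, 0.056]
tool_rot: [-2.363, -2.07, 0.001]
ft_force: [0.4, 0.4, -3.3]
grip_width: 0.182
grip_force: 50.0
```

apply_moves:
  dp:
    - [0, 0, 0.004]
    - [0, 0, 0]
  twist:
    - [0, 0, 0]
    - [0, 0, 0]
  fingers: [1, 1]

```text
time: 6.5
position: [0.4852, -0.1829, 0.0529]
tool_rot: [2.362, 2.069, 0.001]
ft_force: [1.2, -0.2, -1.2]
grip_width: 0.186
grip_force: 50.0
```

apply_moves:
  dp:
    - [0, 0, 0.003]
    - [0, 0, 0]
  twist:
    - [0, 0, 0]
    - [0, 0, 0]
  fingers: [1, 1]

```text
time: 6.7
position: [0.4855, -0.183, 0.0526]
tool_rot: [2.362, 2.069, -0.001]
ft_force: [-5.9, 2.9, 18.5]
grip_width: 0.186
grip_force: 50.0
```

apply_moves:
  dp:
    - [0, 0, 0]
    - [0, 0, 0]
    - [0, 0, 0]
    - [0, 0, 0]
    - [0, 0, 0.01]
    - [0, 0, 0.014]
    - [0, 0, 0]
  twist:
    - [0, 0, 0]
    - [0, 0, 0]
    - [0, 0, 0]
    - [0, 0, 0]
    - [0, 0, 0]
    - [0, 0, 0]
    - [0, 0, 0]
  fingers: [0.5, 0.5, 0.5, 0.5, 0.5, 0.5, 0.5]

```text
time: 7.4
position: [0.4824, -0.1819, 0.0227]
tool_rot: [-2.36, -2.067, 0.003]
ft_force: [-0.1, 0.8, 0.1]
grip_width: 0.497
grip_force: 0.0
```

```bash
python3 - <<'E'
from h import *
st(); w=get_image("wrist")[:,:,::-1]; cv2.imwrite("pics/w4.png",cv2.resize(w[:330],(768,495),interpolation=cv2.INTER_CUBIC))
E
```

```text
t 7.4 p [ 0.4824 -0.1819  0.0227] yaw 82.45 zax [-0.0045  0.0021 -1.    ] F [-0.09  0.83  0.12] grip 0.4966849102326421 0.0
```

View pics/w4.png

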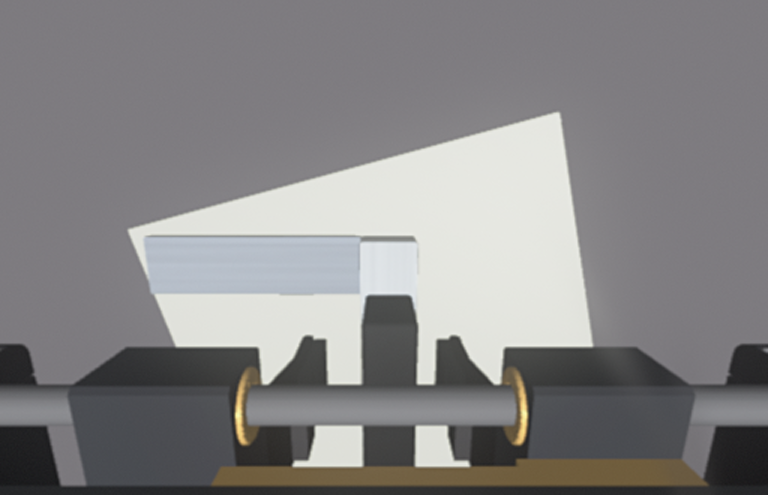

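The square lies flat with its grip between the open fingers. I'll close and check the grip force before lifting.

apply_moves:
  dp:
    - [0, 0, 0]
    - [0, 0, 0]
    - [0, 0, 0]
    - [0, 0, 0]
    - [0, 0, 0]
    - [0, 0, 0]
    - [0, 0, 0]
  twist:
    - [0, 0, 0]
    - [0, 0, 0]
    - [0, 0, 0]
    - [0, 0, 0]
    - [0, 0, 0]
    - [0, 0, 0]
    - [0, 0, 0]
  fingers: [1, 1, 1, 1, 1, 1, 1]
  newtons: 55

```text
time: 8.15
position: [0.4849, -0.1828, 0.0259]
tool_rot: [2.363, 2.07, 0.0]
ft_force: [1.0, 0.8, 2.0]
grip_width: 0.2
grip_force: 55.0
```

```bash
python3 -c "
from h import *
st()"
```

```text
t 8.15 p [ 0.4849 -0.1828  0.0259] yaw 82.43 zax [ 6.e-04 -4.e-04 -1.e+00] F [1.02 0.78 2.03] grip 0.1998656836295219 54.999362686648965
```

```bash
python3 - <<'E'
from h import *
C=cam("wrist"); s=ctrl.get_state(); M=R.from_rotvec(s["tool_rot"]).as_matrix()
print("stock end in tool x:",((np.r_[ray(C,(388/1.5,239/1.5),.021)[0],.021]-s["position"])@M))
y=np.radians(8.4); Rz=np.array([[np.cos(y),-np.sin(y)],[np.sin(y),np.cos(y)]]); c=np.array([.6149,.2403])
t=c+Rz@[-.019,-.088]; print(t, "flush",c+Rz@[-.011,-.05])
plan([(.4849,-.1828,.10,82.4),(.54,0,.12,92),(*t,.10,98.4),(*t,.033,98.4)])
E
```

```text
stock end in tool x: [0.04744406 0.00294736 0.00485554]
[0.60895913 0.15046846] flush [0.61132216 0.18922947]
(0.4849, -0.1828, 0.1, 82.4) 2
[[-0.0, 0.0, -0.037], [-0.0, 0.0, -0.037]]
[[0.0, 0.0, 0.0], [0.001, 0.0, 0.001]]
(0.54, 0, 0.12, 92) 5
[[0.038, 0.006, -0.004], [0.037, 0.007, -0.004], [0.037, 0.009, -0.004], [0.037, 0.01, -0.004], [0.037, 0.011, -0.004]]
[[-0.0, 0.0, -0.034], [-0.0, 0.0, -0.033], [-0.0, 0.0, -0.034], [-0.0, 0.0, -0.033], [-0.0, 0.0, -0.034]]
(np.float64(0.6089591321871954), np.float64(0.15046845715657123), 0.1, 98.4) 4
[[0.037, 0.019, 0.005], [0.036, 0.019, 0.005], [0.036, 0.021, 0.005], [0.035, 0.021, 0.005]]
[[-0.0, 0.0, -0.028], [-0.0, 0.0, -0.028], [-0.0, 0.0, -0.028], [-0.0, 0.0, -0.028]]
(np.float64(0.6089591321871954), np.float64(0.15046845715657123), 0.033, 98.4) 2
[[0.0, 0.0, 0.033], [0.0, 0.0, 0.034]]
[[-0.0, 0.0, 0.0], [-0.0, 0.0, 0.0]]
```

apply_moves:
  dp:
    - [0, 0, -0.037]
    - [0, 0, -0.037]
    - [0.038, 0.006, -0.004]
    - [0.037, 0.007, -0.004]
    - [0.037, 0.009, -0.004]
    - [0.037, 0.01, -0.004]
    - [0.037, 0.011, -0.004]
  twist:
    - [0, 0, 0]
    - [0, 0, 0]
    - [0, 0, -0.034]
    - [0, 0, -0.033]
    - [0, 0, -0.034]
    - [0, 0, -0.033]
    - [0, 0, -0.034]
  fingers: [1, 1, 1, 1, 1, 1, 1]

```text
time: 8.85
position: [0.539, 0.0016, 0.1189]
tool_rot: [-2.179, -2.262, 0.002]
ft_force: [0.6, -0.8, -3.2]
grip_width: 0.197
grip_force: 55.0
```

apply_moves:
  dp:
    - [0.037, 0.019, 0.005]
    - [0.036, 0.019, 0.005]
    - [0.036, 0.021, 0.005]
    - [0.035, 0.021, 0.005]
    - [0, 0, 0]
    - [0, 0, 0]
    - [0, 0, 0]
  twist:
    - [0, 0, -0.028]
    - [0, 0, -0.028]
    - [0, 0, -0.028]
    - [0, 0, -0.028]
    - [0, 0, 0]
    - [0, 0, 0]
    - [0, 0, 0]
  fingers: [1, 1, 1, 1, 1, 1, 1]

```text
time: 9.55
position: [0.6076, 0.1485, 0.0986]
tool_rot: [-2.053, -2.378, 0.004]
ft_force: [0.9, -0.4, -3.6]
grip_width: 0.201
grip_force: 55.0
```

```bash
python3 - <<'E'
from h import *
st(); a=get_image("wrist")[:,:,::-1]; cv2.imwrite("pics/w5.png",cv2.resize(a[:330],(768,495),interpolation=cv2.INTER_CUBIC)); C=cam("wrist")
y=np.radians(8.4); Rz=np.array([[np.cos(y),-np.sin(y)],[np.sin(y),np.cos(y)]]); c=np.array([.6149,.2403])
s=ctrl.get_state(); print("in corner frame",(np.array(s["position"][:2])-c)@Rz)
E
```

```text
t 9.55 p [0.6076 0.1485 0.0986] yaw 98.4 zax [-0.0017 -0.0017 -1.    ] F [ 0.95 -0.43 -3.6 ] grip 0.201486984570653 54.99978734180331
in corner frame [-0.02042498 -0.0902081 ]
```

View pics/w5.png

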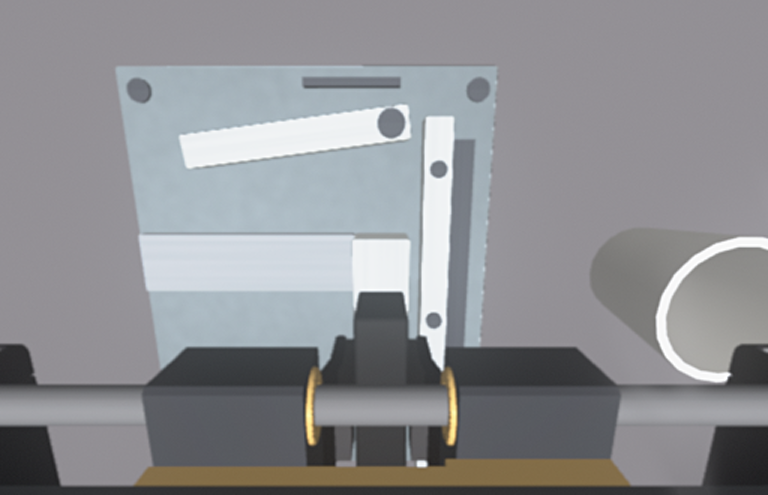

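The close view (×1.5) shows the square lined up with the plate. The rail's inner edge runs from (425,117) to (420,340), and the stop's lower edge from (187,168) to (410,138).

```bash
python3 - <<'E'
from h import *
C=cam("wrist"); y=np.radians(8.4); Rz=np.array([[np.cos(y),-np.sin(y)],[np.sin(y),np.cos(y)]]); s=ctrl.get_state(); p=np.array(s["position"][:2])
f=lambda P,z:((ray(C,np.array(P)/1.5,z)-p)@Rz*1000).round(1).tolist()
print("rail, rel TCP:",f([(425,117),(420,340)],.03)); print("stop",f([(187,168),(410,138)],.03))
print("screws",f([(439,169),(433,320)],.035)); print("plate back",f([(118,67),(496,66)],.008))
zu=s["position"][2]-.0229
print("sq stock end corners",f([(352,239),(410,239)],zu+.018),"blade tip",f([(139,235)],zu+.006))
E
```

```text
rail, rel TCP: [[21.6, 97.3], [21.9, -19.9]]
stop [[-97.9, 73.4], [14.5, 87.6]]
screws [[28.7, 72.8], [28.2, -6.2]]
plate back [[-137.2, 124.2], [60.0, 124.2]]
sq stock end corners [[-10.9, 47.4], [11.2, 47.4]] blade tip [[-98.6, 47.3]]
```

apply_moves:
  dp:
    - [0, 0, 0.025]
    - [0, 0, 0.025]
    - [0, 0, 0.012]
    - [0, 0, 0]
    - [0, 0.003, 0]
    - [0, 0.003, 0]
    - [0, 0.002, 0]
    - [0, 0, 0]
    - [0, 0, 0]
  twist:
    - [0, 0, 0]
    - [0, 0, 0]
    - [0, 0, 0]
    - [0, 0, 0]
    - [0, 0, 0]
    - [0, 0, 0]
    - [0, 0, 0]
    - [0, 0, 0]
    - [0, 0, 0]
  fingers: [1, 1, 1, 1, 1, 1, 1, 1, 1]

```text
time: 10.5
position: [0.6163, 0.1516, 0.0379]
tool_rot: [2.051, 2.379, 0.001]
ft_force: [0.1, 0.6, -3.2]
grip_width: 0.203
grip_force: 55.0
```

apply_moves:
  dp:
    - [0, 0, 0]
    - [0, 0, 0]
  twist:
    - [0, 0, 0]
    - [0, 0, 0]
  fingers: [1, 1]

```text
time: 10.7
position: [0.616, 0.1515, 0.0375]
tool_rot: [2.051, 2.38, -0.0]
ft_force: [-0.5, 0.0, -3.3]
grip_width: 0.198
grip_force: 55.0
```

apply_moves:
  dp:
    - [0, 0.001, 0]
    - [0, 0, 0]
  twist:
    - [0, 0, 0]
    - [0, 0, 0]
  fingers: [1, 1]

```text
time: 10.9
position: [0.6172, 0.1516, 0.0375]
tool_rot: [2.051, 2.38, 0.0]
ft_force: [-0.0, 0.1, -2.5]
grip_width: 0.203
grip_force: 55.0
```

apply_moves:
  dp:
    - [0, 0.001, 0]
    - [0, 0, 0]
  twist:
    - [0, 0, 0]
    - [0, 0, 0]
  fingers: [1, 1]

```text
time: 11.1
position: [0.618, 0.1517, 0.0374]
tool_rot: [-2.051, -2.379, 0.0]
ft_force: [-0.5, 0.3, -3.5]
grip_width: 0.199
grip_force: 55.0
```

apply_moves:
  dp:
    - [0, 0.0005, 0]
    - [0, 0, 0]
  twist:
    - [0, 0, 0]
    - [0, 0, 0]
  fingers: [1, 1]

```text
time: 11.3
position: [0.6181, 0.1517, 0.0374]
tool_rot: [-2.051, -2.379, 0.002]
ft_force: [-1.4, -0.5, -2.2]
grip_width: 0.205
grip_force: 55.0
```

apply_moves:
  dp:
    - [0, 0.0005, 0]
    - [0, 0, 0]
  twist:
    - [0, 0, 0]
    - [0, 0, 0]
  fingers: [1, 1]

```text
time: 11.5
position: [0.6181, 0.1517, 0.0374]
tool_rot: [-2.05, -2.379, 0.003]
ft_force: [-3.7, -0.6, 0.1]
grip_width: 0.202
grip_force: 55.0
```

apply_moves:
  dp:
    - [0, 0.0005, 0]
    - [0, 0, 0]
  twist:
    - [0, 0, 0]
    - [0, 0, 0]
  fingers: [1, 1]

```text
time: 11.7
position: [0.6181, 0.1517, 0.0372]
tool_rot: [-2.05, -2.379, 0.004]
ft_force: [-5.0, -0.8, 0.8]
grip_width: 0.2
grip_force: 55.0
```

apply_moves:
  dp:
    - [0.003, 0, 0]
    - [0.004, 0, 0]
    - [0.004, 0, 0]
    - [0.004, 0, 0]
    - [0.003, 0, 0]
    - [0, 0, 0]
  twist:
    - [0, 0, 0]
    - [0, 0, 0]
    - [0, 0, 0]
    - [0, 0, 0]
    - [0, 0, 0]
    - [0, 0, 0]
  fingers: [1, 1, 1, 1, 1, 1]

```text
time: 12.3
position: [0.6156, 0.1689, 0.0366]
tool_rot: [-2.05, -2.379, 0.005]
ft_force: [-5.2, -2.5, -3.3]
grip_width: 0.204
grip_force: 55.0
```

apply_moves:
  dp:
    - [0.002, 0, 0]
    - [0.002, 0, 0]
    - [0, 0, 0]
  twist:
    - [0, 0, 0]
    - [0, 0, 0]
    - [0, 0, 0]
  fingers: [1, 1, 1]

```text
time: 12.6
position: [0.6151, 0.1723, 0.0366]
tool_rot: [-2.051, -2.379, 0.006]
ft_force: [-5.2, -2.9, -3.6]
grip_width: 0.209
grip_force: 55.0
```

apply_moves:
  dp:
    - [0.002, 0, 0]
    - [0.002, 0, 0]
    - [0, 0, 0]
  twist:
    - [0, 0, 0]
    - [0, 0, 0]
    - [0, 0, 0]
  fingers: [1, 1, 1]

```text
time: 12.9
position: [0.6145, 0.1763, 0.0366]
tool_rot: [-2.051, -2.379, 0.006]
ft_force: [-4.9, -2.6, -4.6]
grip_width: 0.202
grip_force: 55.0
```

```bash
python3 -c "
from h import *
st(); print(ctrl.get_state()['torque'])"
```

```text
t 12.9 p [0.6145 0.1763 0.0366] yaw 98.46 zax [-0.0029 -0.0024 -1.    ] F [-4.85 -2.62 -4.59] grip 0.2017690745466408 55.00108930282295
[-0.77470945  0.89333796  0.02566107]
```

apply_moves:
  dp:
    - [0.002, 0, 0]
    - [0.001, 0, 0]
    - [0, 0, 0]
  twist:
    - [0, 0, 0]
    - [0, 0, 0]
    - [0, 0, 0]
  fingers: [1, 1, 1]

```text
time: 13.2
position: [0.6142, 0.1779, 0.0365]
tool_rot: [2.052, 2.378, -0.008]
ft_force: [-4.1, -5.6, -2.8]
grip_width: 0.202
grip_force: 55.0
```

apply_moves:
  dp:
    - [0.002, 0, 0]
    - [0.001, 0, 0]
    - [0, 0, 0]
  twist:
    - [0, 0, 0]
    - [0, 0, 0]
    - [0, 0, 0]
  fingers: [1, 1, 1]

```text
time: 13.5
position: [0.6139, 0.1802, 0.0364]
tool_rot: [2.052, 2.378, -0.009]
ft_force: [-4.6, -5.7, -3.6]
grip_width: 0.2
grip_force: 55.0
```

```bash
cat >> h.py <<'E'
def bf():
    st(); y=np.radians(8.4); Rz=np.array([[np.cos(y),-np.sin(y)],[np.sin(y),np.cos(y)]]); s=ctrl.get_state()
    print("bay F",(np.array(s["ft_force"][:2])@Rz).round(2),"p corner mm",((np.array(s["position"][:2])-[.6149,.2403])@Rz*1000).round(2))
E
python3 -c "
from h import *
bf(); print(ctrl.get_state()['torque'])"
```

```text
t 13.5 p [0.6139 0.1802 0.0364] yaw 98.43 zax [-0.0032 -0.005  -1.    ] F [-4.62 -5.7  -3.62] grip 0.20031601262618054 55.01858848147094
bay F [-5.41 -4.97] p corner mm [ -9.81 -59.26]
[-1.49123323  0.97509987  0.15346039]
```

apply_moves:
  dp:
    - [0.002, 0, 0]
    - [0.001, 0, 0]
    - [0, 0, 0]
  twist:
    - [0, 0, 0]
    - [0, 0, 0]
    - [0, 0, 0]
  fingers: [1, 1, 1]

```text
time: 13.8
position: [0.6134, 0.1833, 0.0364]
tool_rot: [2.052, 2.378, -0.009]
ft_force: [-4.5, -6.6, -2.6]
grip_width: 0.2
grip_force: 55.0
```

apply_moves:
  dp:
    - [0.001, 0, 0]
    - [0, 0, 0]
  twist:
    - [0, 0, 0]
    - [0, 0, 0]
  fingers: [1, 1]

```text
time: 14.0
position: [0.6132, 0.1843, 0.0364]
tool_rot: [2.052, 2.378, -0.009]
ft_force: [-4.1, -5.2, -2.5]
grip_width: 0.205
grip_force: 55.0
```

apply_moves:
  dp:
    - [0.001, 0, 0]
    - [0, 0, 0]
  twist:
    - [0, 0, 0]
    - [0, 0, 0]
  fingers: [1, 1]

```text
time: 14.2
position: [0.6131, 0.1852, 0.0363]
tool_rot: [2.052, 2.378, -0.009]
ft_force: [-5.0, -5.5, -3.0]
grip_width: 0.199
grip_force: 55.0
```

```bash
python3 -c "
from h import *
bf(); print(ctrl.get_state()['torque'])"
```

```text
t 14.2 p [0.6131 0.1852 0.0363] yaw 98.43 zax [-0.0033 -0.0049 -1.    ] F [-4.97 -5.55 -3.05] grip 0.19874484794928554 55.020373994484544
bay F [-5.73 -4.76] p corner mm [ -9.85 -54.2 ]
[-1.41927935  0.95526141  0.19899508]
```

apply_moves:
  dp:
    - [0.0007, 0, 0]
    - [0, 0, 0]
  twist:
    - [0, 0, 0]
    - [0, 0, 0]
  fingers: [1, 1]

```text
time: 14.4
position: [0.613, 0.1859, 0.0363]
tool_rot: [2.052, 2.378, -0.009]
ft_force: [-4.2, -5.9, -3.0]
grip_width: 0.204
grip_force: 55.0
```

apply_moves:
  dp:
    - [0.0007, 0, 0]
    - [0, 0, 0]
  twist:
    - [0, 0, 0]
    - [0, 0, 0]
  fingers: [1, 1]

```text
time: 14.6
position: [0.6129, 0.1867, 0.0364]
tool_rot: [2.052, 2.378, -0.009]
ft_force: [-4.4, -5.8, -3.7]
grip_width: 0.198
grip_force: 55.0
```

```bash
python3 -c "
from h import *
bf(); print(ctrl.get_state()['torque'])"
```

```text
t 14.6 p [0.6129 0.1867 0.0364] yaw 98.43 zax [-0.0033 -0.0049 -1.    ] F [-4.43 -5.81 -3.75] grip 0.19763322173334474 55.020847488194704
bay F [-5.23 -5.11] p corner mm [ -9.85 -52.77]
[-1.50007214  0.9726776   0.22575459]
```

apply_moves:
  dp:
    - [0.0006, 0, 0]
    - [0, 0, 0]
  twist:
    - [0, 0, 0]
    - [0, 0, 0]
  fingers: [1, 1]

```text
time: 14.8
position: [0.6127, 0.1873, 0.0363]
tool_rot: [2.052, 2.378, -0.009]
ft_force: [-3.6, -5.8, -3.3]
grip_width: 0.203
grip_force: 55.0
```

apply_moves:
  dp:
    - [0.0006, 0, 0]
    - [0, 0, 0]
  twist:
    - [0, 0, 0]
    - [0, 0, 0]
  fingers: [1, 1]

```text
time: 15.0
position: [0.6127, 0.1878, 0.0363]
tool_rot: [2.052, 2.378, -0.009]
ft_force: [-3.8, -6.3, -2.9]
grip_width: 0.202
grip_force: 55.0
```

apply_moves:
  dp:
    - [0.0006, 0, 0]
    - [0, 0, 0]
  twist:
    - [0, 0, 0]
    - [0, 0, 0]
  fingers: [1, 1]

```text
time: 15.2
position: [0.6125, 0.1884, 0.0363]
tool_rot: [2.052, 2.378, -0.009]
ft_force: [-4.4, -5.1, -3.3]
grip_width: 0.202
grip_force: 55.0
```

```bash
python3 -c "
from h import *
bf(); print(ctrl.get_state()['torque'])"
```

```text
t 15.2 p [0.6125 0.1884 0.0363] yaw 98.43 zax [-0.0034 -0.0049 -1.    ] F [-4.36 -5.1  -3.32] grip 0.20197282538118344 55.02570524811745
bay F [-5.05 -4.41] p corner mm [ -9.9  -50.96]
[-1.46986996  0.97189771  0.22126888]
```

apply_moves:
  dp:
    - [0.0006, 0, 0]
    - [0, 0, 0]
  twist:
    - [0, 0, 0]
    - [0, 0, 0]
  fingers: [1, 1]

```text
time: 15.4
position: [0.6125, 0.1887, 0.0363]
tool_rot: [2.052, 2.378, -0.01]
ft_force: [-4.2, -6.3, -3.1]
grip_width: 0.201
grip_force: 55.0
```

apply_moves:
  dp:
    - [0.0006, 0, 0]
    - [0, 0, 0]
  twist:
    - [0, 0, 0]
    - [0, 0, 0]
  fingers: [1, 1]

```text
time: 15.6
position: [0.6125, 0.1888, 0.0363]
tool_rot: [2.052, 2.377, -0.011]
ft_force: [-4.4, -8.1, -3.0]
grip_width: 0.2
grip_force: 55.0
```

apply_moves:
  dp:
    - [0.0006, 0, 0]
    - [0, 0, 0]
  twist:
    - [0, 0, 0]
    - [0, 0, 0]
  fingers: [1, 1]

```text
time: 15.8
position: [0.6125, 0.1888, 0.0363]
tool_rot: [2.052, 2.377, -0.012]
ft_force: [-4.2, -8.8, -1.5]
grip_width: 0.202
grip_force: 55.0
```

```bash
python3 -c "
from h import *
bf(); print(ctrl.get_state()['torque'])"
```

```text
t 15.8 p [0.6125 0.1888 0.0363] yaw 98.39 zax [-0.0035 -0.0068 -1.    ] F [-4.2  -8.76 -1.53] grip 0.20179495085546148 55.0342480558902
bay F [-5.43 -8.05] p corner mm [ -9.89 -50.61]
[-1.85359919  0.99109082  0.22972758]
```

apply_moves:
  dp:
    - [0.0006, 0.0005, 0]
    - [0.0004, 0.0005, 0]
    - [0, 0, 0]
  twist:
    - [0, 0, 0]
    - [0, 0, 0]
    - [0, 0, 0]
  fingers: [1, 1, 1]

```text
time: 16.1
position: [0.6126, 0.1888, 0.0362]
tool_rot: [2.053, 2.376, -0.016]
ft_force: [-7.1, -11.3, 0.2]
grip_width: 0.204
grip_force: 55.0
```

```bash
python3 -c "
from h import *
bf(); print(ctrl.get_state()['torque'])"
```

```text
t 16.1 p [0.6126 0.1888 0.0362] yaw 98.36 zax [-0.0055 -0.0087 -0.9999] F [ -7.11 -11.33   0.16] grip 0.20394330623846227 55.029854821041226
bay F [ -8.69 -10.17] p corner mm [ -9.78 -50.6 ]
[-2.35579723  1.53843435  0.24915472]
```

apply_moves:
  dp:
    - [0, 0, 0]
    - [0, 0, 0]
    - [0, 0, 0]
    - [0, 0, 0]
    - [0, 0, 0]
    - [0, 0, 0]
    - [0, 0, 0]
    - [0, 0, 0]
    - [0, 0, 0]
    - [0, 0, 0]
  twist:
    - [0, 0, 0]
    - [0, 0, 0]
    - [0, 0, 0]
    - [0, 0, 0]
    - [0, 0, 0]
    - [0, 0, 0]
    - [0, 0, 0]
    - [0, 0, 0]
    - [0, 0, 0]
    - [0, 0, 0]
  fingers: [1, 1, 1, 1, 1, 1, 1, 1, 1, 1]

```text
time: 17.1
position: [0.6126, 0.1889, 0.0362]
tool_rot: [2.053, 2.376, -0.016]
ft_force: [-7.2, -10.0, -0.3]
grip_width: 0.202
grip_force: 55.0
```

```bash
python3 - <<'E'
from h import *
bf(); a=get_image("wrist")[:,:,::-1]; cv2.imwrite("pics/w6.png",a); cv2.imwrite("pics/w6b.png",cv2.resize(a[20:230,60:360],(800,560),interpolation=cv2.INTER_CUBIC))
E
```

```text
t 17.1 p [0.6126 0.1889 0.0362] yaw 98.36 zax [-0.0054 -0.0086 -0.9999] F [ -7.17 -10.    -0.26] grip 0.20203085310830404 55.030234940350056
bay F [-8.55 -8.84] p corner mm [ -9.79 -50.56]
```

View pics/w6b.png

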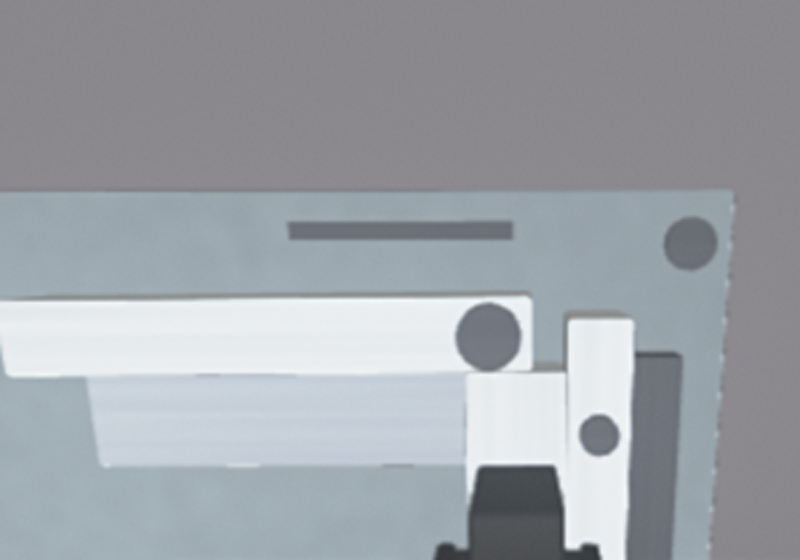

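The square is seated with no visible gap: the blade edge lies along the stop at row ~375 of the crop and the stock along the rail at column ~567. I'll measure the stop's angle numerically before leaving.

```bash
python3 - <<'E'
from h import *
C=cam("wrist"); a=cv2.imread("pics/w6.png"); g=cv2.GaussianBlur(cv2.cvtColor(a,cv2.COLOR_BGR2GRAY),(1,3),0).astype(float)
def edge(c0,c1,r0,r1,sgn,z,nm):
    P=[]
    for c in range(c0,c1,3):
        d=sgn*np.diff(g[r0:r1,c]); k=np.clip(np.argmax(d),1,len(d)-2)
        den=d[k-1]-2*d[k]+d[k+1]; k=k+(.5*(d[k-1]-d[k+1])/den if den else 0); P.append((c,r0+k+.5))
    v=cv2.fitLine(ray(C,P,z).astype(np.float32),cv2.DIST_HUBER,0,.0005,.001).ravel(); print(nm,np.degrees(np.arctan(v[1]/v[0])).round(3))
s=375/1000
edge(64,225,126,138,1,.03,"stop back"); edge(64,225,155,168,-1,.03,"stop front")
edge(5,320,85,98,1,.008,"plate back"); edge(102,230,190,200,-1,.019,"blade inner")
E
```

```text
stop back 8.864
stop front 8.875
plate back 8.321
blade inner 8.714
```

apply_moves:
  dp:
    - [0, 0, 0]
    - [0, 0, 0]
    - [0, 0, 0]
    - [0, 0, 0]
  twist:
    - [0, 0, 0.003]
    - [0, 0, 0.003]
    - [0, 0, 0]
    - [0, 0, 0]
  fingers: [1, 1, 1, 1]

```text
time: 17.55
position: [0.6126, 0.1889, 0.0362]
tool_rot: [2.059, 2.371, -0.016]
ft_force: [-6.4, -9.1, -0.2]
grip_width: 0.201
grip_force: 55.1
```

```bash
cat > m.py <<'E'
from h import *
bf(); print(ctrl.get_state()['torque'])
C=cam("wrist"); a=get_image("wrist")[:,:,::-1]; g=cv2.GaussianBlur(cv2.cvtColor(np.ascontiguousarray(a),cv2.COLOR_BGR2GRAY),(1,3),0).astype(float)
def edge(c0,c1,r0,r1,sgn,z,nm):
    P=[]
    for c in range(c0,c1,3):
        d=sgn*np.diff(g[r0:r1,c]); k=np.clip(np.argmax(d),1,len(d)-2)
        den=d[k-1]-2*d[k]+d[k+1]; k=k+(.5*(d[k-1]-d[k+1])/den if den else 0); P.append((c,r0+k+.5))
    v=cv2.fitLine(ray(C,P,z).astype(np.float32),cv2.DIST_HUBER,0,.0005,.001).ravel(); print(nm,np.degrees(np.arctan(v[1]/v[0])).round(3))
edge(64,225,126,138,1,.03,"stop back"); edge(64,225,155,168,-1,.03,"stop front")
edge(5,320,85,98,1,.008,"plate back"); edge(102,230,190,200,-1,.019,"blade inner")
E
python3 m.py
```

```text
t 17.55 p [0.6126 0.1889 0.0362] yaw 98.06 zax [-0.0052 -0.0087 -0.9999] F [-6.37 -9.13 -0.15] grip 0.20060642559131156 55.100626330822706
bay F [-7.63 -8.1 ] p corner mm [ -9.75 -50.52]
[-2.3462676   1.52239165  0.41328625]
stop back 8.9
stop front 8.855
plate back 8.437
blade inner 8.592
```

apply_moves:
  dp:
    - [0.0005, 0.0002, 0]
    - [0.0003, 0, 0]
    - [0, 0, 0]
  twist:
    - [0, 0, 0]
    - [0, 0, 0]
    - [0, 0, 0]
  fingers: [1, 1, 1]

```text
time: 17.9
position: [0.6126, 0.1889, 0.0362]
tool_rot: [2.059, 2.37, -0.018]
ft_force: [-7.5, -12.1, 0.8]
grip_width: 0.205
grip_force: 55.1
```

apply_moves:
  dp:
    - [0, 0, 0]
    - [0, 0, 0]
    - [0, 0, 0]
    - [0, 0, 0]
    - [0, 0, 0]
    - [0, 0, 0]
    - [0, 0, 0]
    - [0, 0, 0]
    - [0, 0, 0]
    - [0, 0, 0]
  twist:
    - [0, 0, 0]
    - [0, 0, 0]
    - [0, 0, 0]
    - [0, 0, 0]
    - [0, 0, 0]
    - [0, 0, 0]
    - [0, 0, 0]
    - [0, 0, 0]
    - [0, 0, 0]
    - [0, 0, 0]
  fingers: [1, 1, 1, 1, 1, 1, 1, 1, 1, 1]

```text
time: 18.9
position: [0.6126, 0.1889, 0.0362]
tool_rot: [2.059, 2.37, -0.018]
ft_force: [-6.6, -10.7, -0.1]
grip_width: 0.204
grip_force: 55.1
```

```bash
python3 m.py
```

```text
t 18.9 p [0.6126 0.1889 0.0362] yaw 98.03 zax [-0.0057 -0.0099 -0.9999] F [ -6.63 -10.72  -0.09] grip 0.20420256443503512 55.10776899755001
bay F [-8.13 -9.63] p corner mm [ -9.77 -50.54]
[-2.60683085  1.64402419  0.46926712]
stop back 8.864
stop front 8.934
plate back 8.443
blade inner 8.546
```

apply_moves:
  dp:
    - [-0.001, 0, 0]
    - [-0.002, 0, 0]
    - [-0.003, -0.002, 0]
    - [-0.006, -0.005, 0]
    - [-0.006, -0.006, 0]
    - [0, 0, -0.02]
    - [0, 0, -0.04]
    - [0, 0, 0]
    - [0, 0, 0]
  twist:
    - [0, 0, 0]
    - [0, 0, 0]
    - [0, 0, 0]
    - [0, 0, 0]
    - [0, 0, 0]
    - [0, 0, 0]
    - [0, 0, 0]
    - [0, 0, 0]
    - [0, 0, 0]
  fingers: [1, 1, 1, 1, 1, 1, 1, 1, 1]

```text
time: 19.85
position: [0.6051, 0.176, 0.0991]
tool_rot: [2.057, 2.371, 0.005]
ft_force: [-0.5, -1.0, -3.8]
grip_width: 0.202
grip_force: 55.0
```

```bash
python3 - <<'E'
from h import *
st(); cv2.imwrite("pics/w7.png",cv2.resize(get_image("wrist")[:330,:,::-1],(768,495)))
plan([(.54,0,.12,92),(.4845,-.19,.08,82.4),(.4845,-.19,.03,82.4)])
E
```

```text
t 19.85 p [0.6051 0.176  0.0991] yaw 98.12 zax [ 3.9e-03  7.0e-04 -1.0e+00] F [-0.47 -1.01 -3.79] grip 0.2017241133093743 54.99996783211827
(0.54, 0, 0.12, 92) 5
[[-0.033, -0.018, -0.005], [-0.033, -0.017, -0.004], [-0.034, -0.016, -0.005], [-0.034, -0.015, -0.004], [-0.034, -0.015, -0.005]]
[[0.0, 0.0, 0.021], [0.0, 0.0, 0.021], [0.0, 0.0, 0.022], [0.0, 0.0, 0.021], [0.001, 0.0, 0.022]]
(0.4845, -0.19, 0.08, 82.4) 5
[[-0.038, -0.012, 0.008], [-0.038, -0.011, 0.008], [-0.038, -0.01, 0.008], [-0.039, -0.009, 0.008], [-0.039, -0.007, 0.009]]
[[-0.0, 0.0, 0.033], [-0.0, 0.0, 0.034], [-0.0, 0.0, 0.033], [-0.0, 0.0, 0.034], [-0.0, 0.0, 0.033]]
(0.4845, -0.19, 0.03, 82.4) 2
[[0.0, -0.0, 0.025], [0.0, -0.0, 0.025]]
[[-0.0, 0.0, 0.0], [-0.0, 0.0, 0.0]]
```

View pics/w7.png

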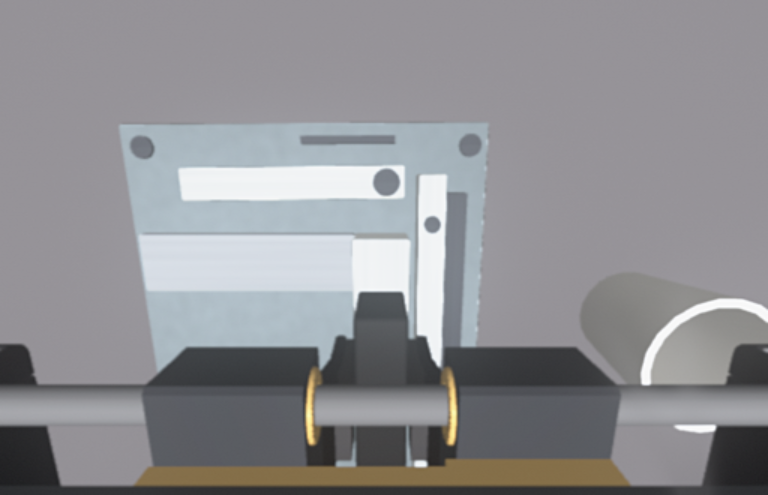

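The stop is now parallel to the plate's back edge: its front edge runs from (181,200) to (404,198), against the plate's (120,125) to (488,123). Next I'll carry the square back to the mat.

apply_moves:
  dp:
    - [-0.033, -0.018, -0.005]
    - [-0.033, -0.017, -0.004]
    - [-0.034, -0.016, -0.005]
    - [-0.034, -0.015, -0.004]
    - [-0.034, -0.015, -0.005]
    - [-0.038, -0.012, 0.008]
    - [-0.038, -0.011, 0.008]
    - [-0.038, -0.01, 0.008]
    - [-0.039, -0.009, 0.008]
    - [-0.039, -0.007, 0.009]
  twist:
    - [0, 0, 0.021]
    - [0, 0, 0.021]
    - [0, 0, 0.022]
    - [0, 0, 0.021]
    - [0, 0, 0.022]
    - [0, 0, 0.033]
    - [0, 0, 0.034]
    - [0, 0, 0.033]
    - [0, 0, 0.034]
    - [0, 0, 0.033]
  fingers: [1, 1, 1, 1, 1, 1, 1, 1, 1, 1]

```text
time: 20.9
position: [0.4832, -0.1913, 0.0779]
tool_rot: [-2.364, -2.067, 0.001]
ft_force: [0.7, -0.2, -3.1]
grip_width: 0.206
grip_force: 55.0
```

apply_moves:
  dp:
    - [0, 0, 0]
    - [0, 0, 0.025]
    - [0, 0, 0.02]
    - [0, 0, 0]
    - [0, 0, 0]
    - [0, 0, 0]
  twist:
    - [0, 0, 0]
    - [0, 0, 0]
    - [0, 0, 0]
    - [0, 0, 0]
    - [0, 0, 0]
    - [0, 0, 0]
  fingers: [1, 1, 1, 1, 1, 1]

```text
time: 21.5
position: [0.4856, -0.19, 0.0353]
tool_rot: [2.362, 2.07, 0.001]
ft_force: [0.3, 0.1, -3.5]
grip_width: 0.204
grip_force: 55.0
```

apply_moves:
  dp:
    - [0, 0, 0.004]
    - [0, 0, 0.003]
    - [0, 0, 0]
    - [0, 0, 0]
  twist:
    - [0, 0, 0]
    - [0, 0, 0]
    - [0, 0, 0]
    - [0, 0, 0]
  fingers: [1, 1, 1, 1]

```text
time: 21.9
position: [0.4849, -0.1901, 0.0276]
tool_rot: [2.363, 2.07, -0.0]
ft_force: [-0.1, -0.4, -2.8]
grip_width: 0.203
grip_force: 55.0
```

apply_moves:
  dp:
    - [0, 0, 0.001]
    - [0, 0, 0]
    - [0, 0, 0.001]
    - [0, 0, 0]
  twist:
    - [0, 0, 0]
    - [0, 0, 0]
    - [0, 0, 0]
    - [0, 0, 0]
  fingers: [1, 1, 1, 1]

```text
time: 22.3
position: [0.4851, -0.1901, 0.0259]
tool_rot: [2.363, 2.07, -0.0]
ft_force: [-1.0, 0.2, 1.1]
grip_width: 0.204
grip_force: 55.0
```

apply_moves:
  dp:
    - [0, 0, 0.0008]
    - [0, 0, 0]
  twist:
    - [0, 0, 0]
    - [0, 0, 0]
  fingers: [1, 1]

```text
time: 22.5
position: [0.4851, -0.1901, 0.0259]
tool_rot: [2.363, 2.07, -0.001]
ft_force: [-3.7, 1.0, 6.9]
grip_width: 0.2
grip_force: 55.0
```

On the mat. I'll release, then rise straight up.

apply_moves:
  dp:
    - [0, 0, 0]
    - [0, 0, 0]
    - [0, 0, 0]
    - [0, 0, 0]
    - [0, 0, 0]
    - [0, 0, 0]
    - [0, 0, -0.01]
    - [0, 0, -0.03]
    - [0, 0, -0.04]
    - [0, 0, -0.04]
  twist:
    - [0, 0, 0]
    - [0, 0, 0]
    - [0, 0, 0]
    - [0, 0, 0]
    - [0, 0, 0]
    - [0, 0, 0]
    - [0, 0, 0]
    - [0, 0, 0]
    - [0, 0, 0]
    - [0, 0, 0]
  fingers: [0.4, 0.4, 0.4, 0.4, 0.4, 0.4, 0.4, 0.4, 0.4, 0.4]

```text
time: 23.5
position: [0.4846, -0.1897, 0.1465]
tool_rot: [-2.362, -2.07, 0.0]
ft_force: [0.6, 0.4, -0.3]
grip_width: 0.597
grip_force: 0.0
```

apply_moves:
  dp:
    - [-0.04, 0, 0]
    - [-0.04, 0, 0]
    - [-0.03, 0, 0]
    - [0, 0, 0]
    - [0, 0, 0]
  twist:
    - [0, 0, 0]
    - [0, 0, 0]
    - [0, 0, 0]
    - [0, 0, 0]
    - [0, 0, 0]
  fingers: [0.4, 0.4, 0.4, 0.4, 0.4]

```text
time: 24.0
position: [0.4703, -0.2994, 0.1452]
tool_rot: [-2.365, -2.068, -0.001]
ft_force: [-0.4, 0.9, -0.5]
grip_width: 0.602
grip_force: 0.0
```

```bash
python3 - <<'E'
from h import *
st(); a=get_image("wrist")[:,:,::-1]; t=get_image("top")[:,:,::-1]
cv2.imwrite("pics/f.png",np.hstack([cv2.resize(a,(400,300)),cv2.resize(t[60:260,120:387],(400,300),interpolation=cv2.INTER_CUBIC)]))
E
```

```text
t 24.0 p [ 0.4703 -0.2994  0.1452] yaw 82.35 zax [ 4.e-04  4.e-04 -1.e+00] F [-0.43  0.95 -0.47] grip 0.6017614922079108 0.0
```

View pics/f.png

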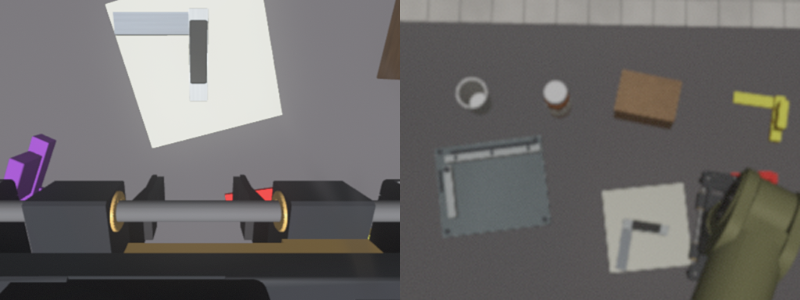

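The square lies flat on the mat and is released, with its grip at about (199,52) in the left picture. In the top view the stop stands square to the rail and the bystanders are where they were. I'll hand in the job.

```bash
python3 -c "
from bench import ctrl
print(ctrl.close_job())"
```

```text
the job is handed in; nothing more can be done
None
```

I pressed the square flush into the corner at about 8–10 N on each face for over a second, which left the stop about 0.01 rad off a right angle by camera (limit 0.02). The square lies flat and released near the middle of the mat, and the job was handed in at about 24 s without a verdict shown. My first grasp slipped, so I set the square down on the mat and gripped it again.

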